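# Refit the tee handle on a stop valve under the sink and hold it pressed home

## Task

The tee handle has come off the stop valve whose splined brass spindle stands bare: pick the handle up off the cupboard floor, lower it upright over that spindle, turn it until the splines mesh and slide it fully home against the anti-rattle spring. Finish still gripping it and pressing it firmly down, because I am about to nip up the grub screw and the spring lifts the handle if you let go. The water is shut off, so do not turn the spindle, and leave the other valve and everything else in the cupboard as they are.

Things in the scene. Friction and masses are not known exactly. Their poses are not given: they have to be found in the camera images.
- tee_handle: Loose chromed tee handle, about 0.15 kg, 50 mm tall, standing upright on the cupboard floor. Origin: centre of its flat underside; z up; x along the bar. Round boss 29 mm across from 0 to 26 mm high, neck tapering to 11 mm across at 36 mm, then the cross bar.
- handle_bar (a point): Middle of the handle's flat-sided cross bar, 43 mm above its underside; same axes as the handle. The bar is 62 mm long (x), 11 mm wide (y) and 14 mm high (36 to 50 mm above the underside). Pinch it across its width at the middle; fingertips lower than about 36 mm above the underside meet the boss.
- handle_socket (a point): Mouth of the round socket in the handle's underside (same point and axes as the handle's origin): 18 mm across, 26 mm deep, with six inward ribs from the mouth to 16 mm up, each 2.2 mm wide, leaving a 12.4 mm bore between them. Ribs at 30, 90, 150... degrees from x, so the gaps for the splines lie at 0, 60, 120... degrees from x.
- bare_valve: Brass 22 mm stop valve without a handle, fixed on an inverted U of copper pipe, 184 mm long overall, that comes up through the floor. Origin: on the floor under the spindle; z up; y along the pipe. Pipe centre 52 mm high; hexagon nut 37 mm across and gland up to 98 mm high. The handle is fully home with its underside 101 mm high: its socket then bottoms on the spindle's tip.
- washer_top (a point): Top of the loose steel washer (29 mm across) on the anti-rattle spring at the spindle's foot, 105 mm high when free. The handle's underside meets it there and pushes it 4 mm down to be fully home; the spring pushes back from 0 N at first touch to about 10 N at fully home and lifts the handle some 3 mm if let go.
- spindle_tip (a point): Tip of the upright brass spindle, on its axis, 127 mm high; z up, x along one of six splines 60 degrees apart. Plain nose 10.4 mm across (7.2 at the tip); splines begin 7 mm below the tip, 16 mm across, 2.8 mm wide, first 3 mm slimmer (15 and 2.0). Unmeshed, the handle's underside rests 120 mm high; within about 6 degrees of meshing it slides on. Turning the spindle takes 0.3 N m; do not.
- spline_mark (a point): Outer edge of one spline, at 8 mm from the spindle's axis along point spindle_tip's x, 117 mm above the floor. It shows how far the spindle has been turned: 3 mm is about 21 degrees.
- fitted_bar (a point): Top centre of the handle on the other stop valve, 151 mm above the floor; an identical valve, with its tee handle already fitted. x along its bar. Not to be touched.
- fitted_bar_end (a point): One end of the bar of the fitted handle, 31 mm from its axis, 144 mm above the floor.
- hex_key: Bystander: steel hexagon key lying on the floor, 70 x 22 mm, 5 mm thick. Origin: under the long arm's middle.
- jar: Bystander: glass jar with steel lid, 74 mm across, 105 mm high. Origin: centre of underside. (A heavy black toolbox, 206 x 406 mm and 194 mm high with its handle, stands well out to the robot's left, beyond everything listed.)
- measuring_cup: Bystander: stainless steel measuring cup, 78 mm across, 58 mm high, with a flat handle reaching 122 mm out along its y. Origin: centre of underside.
- funnel: Bystander: turquoise plastic funnel, mouth down, 120 mm across, 118 mm high. Origin: centre of underside.
- plunger_cup: Bystander: hard silicone plunger cup, mouth down, 120 mm across, 80 mm high. Origin: centre of underside.
- spray_bottle: Bystander: closed purple spray bottle, 84 mm across, 231 mm high. Origin: centre of underside.

How it is judged:
On the way, in this order (a step that is already met when the one before it is completed fails the run):
1. the tee handle is held in the fingers, lifted 30 mm clear of the floor (height (world z) of tee_handle above 0.03 m and contact force between the fingers and tee_handle above 1 N), for 0.2 s.
2. the handle is upright on the spindle with the splines meshed (its underside at least 8 mm below the spline tops) (z of tee_handle in the frame of bare_valve below 0.112 m and (angle between the x axis of tee_handle and the x axis of spindle_tip, either way round below 0.18 rad or angle between the x axis of tee_handle and the x axis of spindle_tip, either way round between 0.867 and 1.227 rad) and horizontal distance between tee_handle and spindle_tip below 0.0025 m and angle between tee_handle's own z axis and vertical below 0.1 rad), for 0.1 s.
At the end, for the whole second after the job is handed in: The tee handle is meshed on the bare spindle (axis within 2.5 mm, tilt under 6 degrees, splines within 10 degrees of their gaps), its underside within 1.5 mm of fully home, still gripped and pressing on the valve with over 6 N, the spindle turned less than 21 degrees (z of tee_handle in the frame of bare_valve below 0.1025 m and (angle between the x axis of tee_handle and the x axis of spindle_tip, either way round below 0.18 rad or angle between the x axis of tee_handle and the x axis of spindle_tip, either way round between 0.867 and 1.227 rad) and horizontal distance between tee_handle and spindle_tip below 0.0025 m and angle between tee_handle's own z axis and vertical below 0.1 rad and distance of spline_mark from where it was at the start of the episode below 0.003 m and contact force between tee_handle and bare_valve above 6 N and contact force between the fingers and tee_handle above 2 N); the arm keeps its last pose, push and grip.
It fails at once if the spindle is turned by more than 21 degrees (not (distance of spline_mark from where it was at the start of the episode below 0.003 m)).
It fails at once if the handle of the other valve is turned (its bar end moves more than 8 mm) (distance of fitted_bar_end from where it was at the start of the episode above 0.008 m).
It fails at once if a bystander is shifted by more than 20 mm (distance of any of hex_key, jar, measuring_cup, funnel, plunger_cup, spray_bottle from where it was at the start of the episode above 0.02 m).
It also fails if it takes over 45 s, if anything falls off the work surface, if the arm or the gripper's body presses on something with over 40 N, if the wrist force passes 120 N, or if a joint passes its speed limit or range.

## Robot

A 6-joint arm with a two-finger parallel gripper is mounted at the origin on the work surface. World frame = base frame: x ahead of the robot, y to its left, z up, the work surface at z = 0. Lengths are in m, angles in rad, forces in N, time in s.
With the tool pointing down it reaches from about 0.325 to 0.9 m from the base axis. Payload 6.1 kg.
Tool frame: the origin (TCP) lies midway between the tips of the shut fingers; the grasp point (between the pads) lies bot.hold_point_z behind it (bot.hold_point_z is the distance from the TCP to the grasp point, in m); z points along the fingers, y is the line along which they close (so a half turn about z gives the same grasp; the last joint's range is limited). The gripper opens to 87 mm and grips with 3 to 60 N. Pads are 19 mm wide; open, the fingers measure 117 mm over their backs; the gripper's body (75 mm by 190 mm) begins 51 mm behind the grasp point.
Start: joints at [-1.241, 0.22, 1.526, -0, 1.395, -0.126], TCP at [0.275, -0.561, 0.223] pointing down, gripper open.
Joint ranges: [-2.98, 2.98], [-0.91, 2.08], [0.09, 2.57], [-1.24, 4.39], [0.2, 2.65], [-2.68, 2.68]. Speed limits (rad/s): [2.57, 2.57, 3.01, 3.14, 3.14, 3.14].

## Interface

Orientations are given as a unit quaternion [x, y, z, w].
In Python, from plant import bot gives the robot as it stands. The module is installed in compiled form; this text tells all that it offers. Calls block until the motion is done:
- bot.movep(position, orientation): joint-space move of the TCP to a pose.
- bot.move_linear(position, attitude=None, vel=0.15, threshold=None): straight line of the TCP; attitude=None keeps the orientation; vel is the mean speed in m/s. With threshold (N) it stops when the force on the tool has changed by that much, and returns True; else False.
- bot.move_j(angles): joint-space move.
- bot.move_gripper(opening): finger opening in m; the grip force is fixed at half the most; returns when the fingers have stopped.
- bot.dwell(seconds).
- bot.solve_ik(position, orientation): joint angles nearest the present ones, or None.
- bot.read_state(): the state.
- bot.grab_frame(name): name is "scene" or "side" or "wrist"; returns a dict with "img" (420x560x3 uint8, red, green, blue), "mtx" (3x3 intrinsics, pixels), "position" and "orientation" of the camera in the world; the wrist camera has in their place "mount" (4x4, takes a point from camera to tool coordinates, whose origin is the TCP and whose axes are the flange's). Camera axes: x right, y up, looking along -z (the intrinsics and any distortion apply to the point x, -y, -z); pixel columns grow to the right and rows downward; lengths in m; the calibration is good to about 2 mm. The wrist camera is an equidistant fisheye: a pixel r from the principal point sees the ray r / f radians off the axis. A picture is of the moment at which its call begins: read the wrist's pose just before it. There is no depth.
A pose or a line that the arm cannot do raises bot.MotionError and nothing moves.
- bot.finish_job(): hands the job in, once; it reports no verdict.
The state is a dict: "clock": time; "joint_positions": joint angles; "joint_vel": joint speeds; "effort": joint torques, N m; "tcp_pos": TCP position; "tcp_rot": TCP orientation; "contact_force": force on the tool from outside, world axes, zero at the start; "moment": the same for the moment, N m; "finger_gap": finger opening in m.
Only numpy, scipy, OpenCV 4.12 (cv2) and the standard library are available. Lean on these libraries where they do the work, as an engineer would, in place of code of your own. Each camera call takes 0.05 s, during which the arm holds its last target. There are 200 camera calls.

## Working session

There is one attempt and no reset: what is moved stays moved. The work goes in short steps, each a Python script; the robot and the scene stay as the last script left them, time stands still between calls to the robot, and variables do not carry over. Pictures are saved under pics/ and viewed, on a budget of 10 in all, crops included, one or two more only if the job needs it, and the job is handed in when it is done.

```bash
mkdir -p pics
python3 - <<'E'
from plant import bot
import cv2,numpy as np,pickle
s=bot.read_state();print(s, bot.hold_point_z)
d={}
for n in("scene","side","wrist"):
    f=bot.grab_frame(n);d[n]=f;cv2.imwrite(f"pics/{n}0.png",f["img"][:,:,::-1])
    print(n,{k:np.round(v,4).tolist() for k,v in f.items() if k!="img"})
pickle.dump((s,d),open("f0.pkl","wb"))
E
```

```text
{'clock': 0.0, 'joint_positions': array([-1.24110041e+00,  2.21229454e-01,  1.52763614e+00, -5.71285558e-06,
        1.39470279e+00, -1.26100154e-01]), 'joint_vel': array([-0.00046325, -0.00018199,  0.00090057, -0.00095874,  0.00218915,
       -0.00048515]), 'effort': array([ 8.14963605e-04, -4.94602919e+01, -3.87383974e+01,  7.00934208e-02,
        5.70843124e-02, -1.37174784e-04]), 'tcp_pos': array([ 0.27489825, -0.56059118,  0.22142196]), 'tcp_rot': array([ 9.74142855e-01,  2.25930791e-01, -1.03186412e-04, -9.82467485e-04]), 'contact_force': array([-0.3872432 ,  0.7144789 , -0.55123556]), 'moment': array([-9.65556935e-05,  1.66146339e-03,  9.10451285e-03]), 'finger_gap': 0.0873085321521797} 0.0187
scene {'mtx': [[399.4871, 0.0, 275.8715], [0.0, 399.4871, 207.3968], [0.0, 0.0, 1.0]], 'position': [1.1422, 0.2677, 0.8327], 'orientation': [0.1796, 0.3269, 0.8114, 0.45]}
side {'mtx': [[459.3476, 0.0, 279.3642], [0.0, 459.3476, 209.2259], [0.0, 0.0, 1.0]], 'position': [0.4312, -0.9564, 1.2005], 'orientation': [0.3384, -0.0302, -0.088, 0.9364]}
wrist {'mtx': [[325.1923, 0.0, 276.2869], [0.0, 325.1923, 208.7126], [0.0, 0.0, 1.0]], 'mount': [[0.0013, 0.9572, 0.2895, 0.0794], [1.0, -0.0016, 0.0008, -0.0013], [0.0012, 0.2895, -0.9572, -0.1616], [0.0, 0.0, 0.0, 1.0]]}
```

View pics/scene0.png

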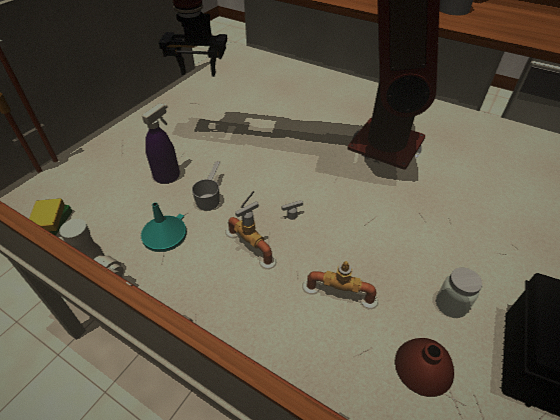

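View pics/side0.png

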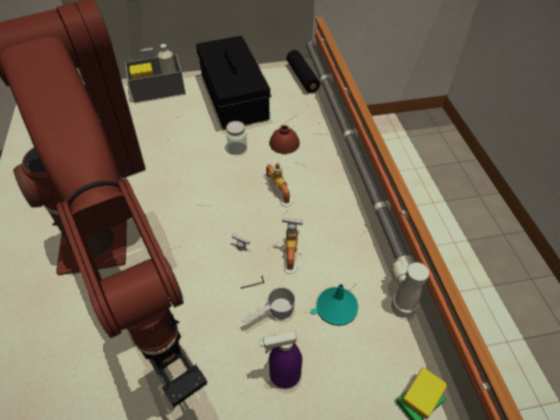

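View pics/wrist0.png

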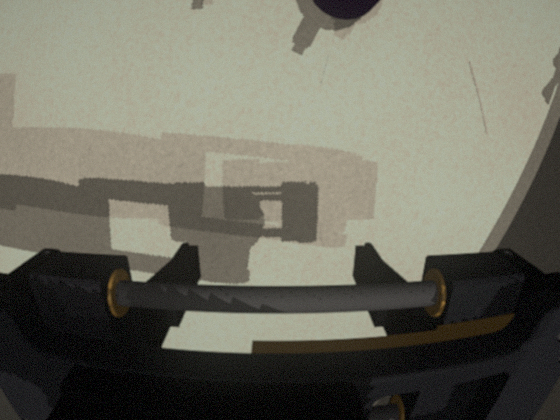

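Scene: the loose handle's bar is near (292,207) and the bare spindle tip near (345,264). In the side view these are at (241,241) and (277,167). The fitted valve is at scene (247,208), side (292,221). The wrist view shows no target.

```bash
cat > h.py <<'E'
from plant import bot
import cv2,numpy as np,pickle
from scipy.spatial.transform import Rotation as R
def ray(f,px,st=None):
    u,v=px;K=f["mtx"];x=(u-K[0,2])/K[0,0];y=(v-K[1,2])/K[1,1]
    if "mount" in f:
        r=np.hypot(x,y);d=np.array([x/r*np.sin(r),-y/r*np.sin(r),-np.cos(r)]) if r>0 else np.array([0,0,-1.])
        M=np.array(f["mount"]);T=R.from_quat(st["tcp_rot"]).as_matrix()
        return T@M[:3,3]+st["tcp_pos"],T@M[:3,:3]@d
    Q=R.from_quat(f["orientation"]).as_matrix()
    return np.array(f["position"]),Q@np.array([x,-y,-1])
def atz(f,px,z,st=None):
    o,d=ray(f,px,st);return o+d*(z-o[2])/d[2]
def proj(f,P,st=None):
    P=np.asarray(P,float);K=f["mtx"]
    if "mount" in f:
        M=np.array(f["mount"]);T=R.from_quat(st["tcp_rot"]).as_matrix()
        q=M[:3,:3].T@(T.T@(P-st["tcp_pos"])-M[:3,3])
        a=np.array([q[0],-q[1]]);n=np.linalg.norm(a);th=np.arctan2(n,-q[2]);a=a/n*th
    else:
        q=R.from_quat(f["orientation"]).as_matrix().T@(P-f["position"]);a=np.array([q[0],-q[1]])/-q[2]
    return a*K[0,0]+K[:2,2]
def down(yaw): # tool z down, tool y axis at angle yaw in world
    y=np.array([np.cos(yaw),np.sin(yaw),0]);z=np.array([0,0,-1.]);x=np.cross(y,z)
    return R.from_matrix(np.c_[x,y,z]).as_quat()
def snap(n,name,crop=None,scale=1):
    s=bot.read_state();f=bot.grab_frame(n);pickle.dump((s,f),open(f"pics/{name}.pkl","wb"))
    im=f["img"][:,:,::-1]
    if crop: x0,y0,x1,y1=crop;im=im[y0:y1,x0:x1]
    cv2.imwrite(f"pics/{name}.png",cv2.resize(im,None,fx=scale,fy=scale,interpolation=cv2.INTER_CUBIC));return s,f
E
python3 - <<'E'
from h import *
s,d=pickle.load(open("f0.pkl","rb"))
for n,z,a,b in(("handle",.043,(292,207),(241,241)),("tip",.127,(345,264),(277,167)),("fit",.151,(247,208),(292,221))):
    print(n,atz(d["scene"],a,z).round(3),atz(d["side"],b,z).round(3))
a=d["scene"]["img"][190:290,215:395,::-1];b=d["side"]["img"][155:265,210:310,::-1]
a=cv2.resize(a,None,fx=4,fy=4,interpolation=2)[:, :720];b=cv2.resize(b,(400,440),interpolation=2)
c=np.zeros((600,800,3),np.uint8);a=cv2.resize(a,(480,267));c[:267,:480]=a;c[267:600,:303]=cv2.resize(b,(303,333))
k=down(np.pi/2)
print(down(0.3))
for y in(0,.1,-.1):print(bot.solve_ik([.45,-.1,.3],down(y+np.pi/2)))
E
```

```text
handle [ 0.477 -0.099  0.043] [ 0.466 -0.114  0.043]
tip [0.634 0.123 0.127] [0.619 0.099 0.127]
fit [ 0.627 -0.137  0.151] [ 0.618 -0.15   0.151]
[0.59349802 0.80483545 0.         0.        ]
[-3.90013472e-01 -2.24269626e-01  1.82676112e+00 -4.44089210e-16
  1.53910116e+00 -1.96080980e+00]
[-3.90013472e-01 -2.24269626e-01  1.82676112e+00 -4.44089210e-16
  1.53910116e+00 -2.06080980e+00]
[-3.90013472e-01 -2.24269626e-01  1.82676112e+00 -4.44089210e-16
  1.53910116e+00 -1.86080980e+00]
```

Run:
```python
from h import *
q=down(-np.pi/2)
bot.movep([.275,-.5,.32],bot.read_state()["tcp_rot"])
bot.movep([.47,-.107,.25],q);bot.dwell(.3)
snap("wrist","w1",(100,30,460,300),2.2)
bot.movep([.625,.11,.30],q);bot.dwell(.3)
snap("wrist","w2",(100,30,460,300),2.2)
print(bot.read_state()["clock"])
```

```text
4.075
```

View pics/w1.png

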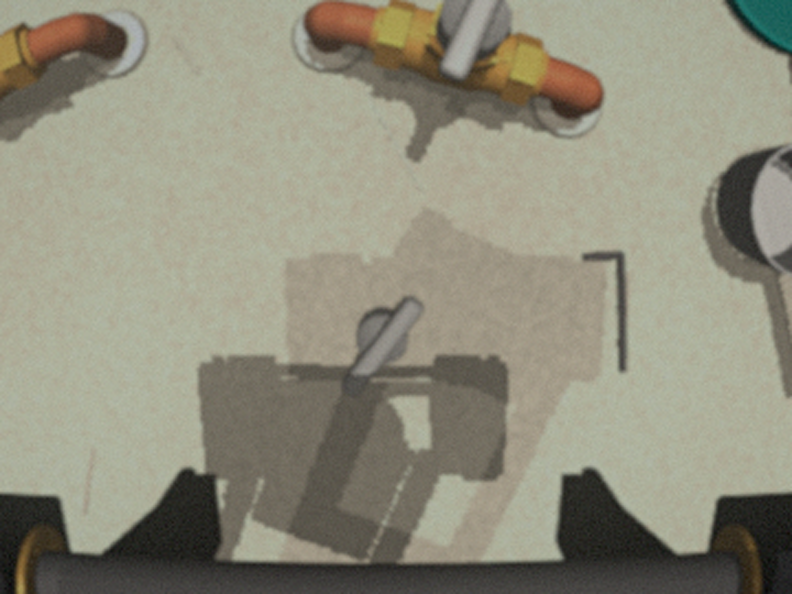

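View pics/w2.png

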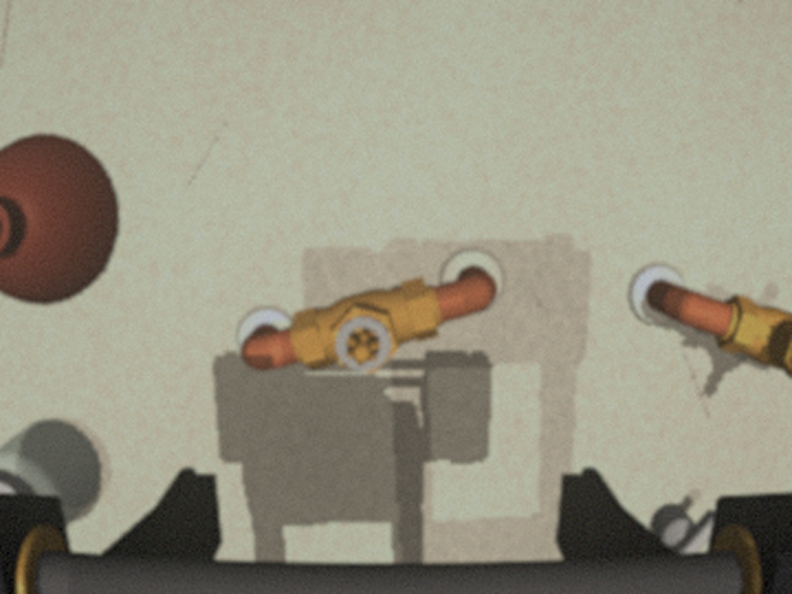

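The handle's bar runs from (412,303) to (353,380) in the w1 crop. The spindle tip is at (361,342) in the w2 crop. I'll take a closer spindle view for the spline angle.

Run:
```python
from h import *
L=lambda n:pickle.load(open(f"pics/{n}.pkl","rb"))
c=lambda p:(100+p[0]/2.2,30+p[1]/2.2)
s,f=L("w1");a=atz(f,c((412,303)),.05,s);b=atz(f,c((353,380)),.05,s)
print("bar",a,b,(a+b)/2,np.linalg.norm(a-b),np.degrees(np.arctan2(*(a-b)[1::-1])))
print("hexkey",atz(f,c((620,310)),0,s))
print("fit",atz(f,c((475,28)),.151,s))
s,f=L("w2");t=atz(f,c((361,342)),.127,s);w=atz(f,c((362,343)),.105,s);print("tip",t,w)
p=t-[.03,0,0];p[2]=.17
bot.move_linear(p,vel=.1);bot.dwell(.3)
s,f=snap("wrist","w3")
u=proj(f,t,s);print(u,s["tcp_pos"])
x0,y0=(u-40).astype(int);im=f["img"][y0:y0+80,x0:x0+80,::-1]
cv2.imwrite("pics/w3c.png",cv2.resize(im,None,fx=7,fy=7,interpolation=cv2.INTER_CUBIC));print(x0,y0)
```

```text
bar [ 0.48743733 -0.11855589  0.05      ] [ 0.44644978 -0.08788918  0.05      ] [ 0.46694356 -0.10322253  0.05      ] 0.051190095725198365 -36.80368645892308
hexkey [ 0.47665346 -0.24639336  0.        ]
fit [ 0.60674809 -0.13749525  0.151     ]
tip [0.62789027 0.12304605 0.127     ] [0.62238805 0.1234016  0.105     ]
[278.17431825 189.37733231] [0.59807324 0.12299984 0.17027908]
238 149
```

View pics/w3c.png

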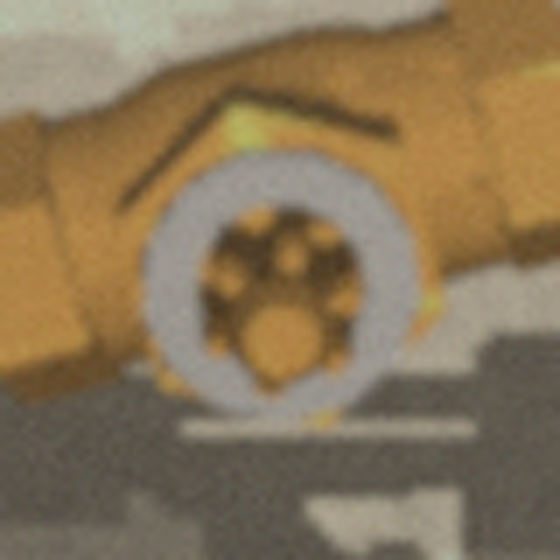

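The w3c crop shows the washer centre at (282,285) and the nose tip at (284,340). The spline tops are at about (290,255), (348,300), (340,360), (270,385), (215,345) and (230,280).

Run:
```python
from h import *
s,f=pickle.load(open("pics/w3.pkl","rb"))
c=lambda p:(238+p[0]/7-.43,149+p[1]/7-.43)
print("washer",atz(f,c((282,285)),.105,s),"tip",atz(f,c((284,340)),.127,s))
P=np.array([atz(f,c(p),.120,s) for p in[(290,255),(348,300),(340,360),(270,385),(215,345),(230,280)]])
m=P.mean(0);d=P-m;print(m);r=np.hypot(d[:,0],d[:,1]);a=np.degrees(np.arctan2(d[:,1],d[:,0]));print(r*1e3,a%60)
# photometric check: outward part minus gap contrast vs phi for centre at tip/washer mean
g=cv2.cvtColor(f["img"],cv2.COLOR_RGB2GRAY).astype(np.float32)
C=(atz(f,c((282,285)),.105,s)+atz(f,c((284,340)),.127,s))/2
print("C",C)
for cen in(C,m):
  sc=[]
  for ph in range(0,60,3):
    v=0
    for rr in(.006,.0065,.007,.0075):
      for k in range(6):
        t=np.radians(ph+60*k);u=proj(f,[cen[0]+rr*np.cos(t),cen[1]+rr*np.sin(t),.12],s)
        v+=cv2.getRectSubPix(g,(1,1),tuple(map(float,u)))[0,0]/24
    sc.append(int(v))
  print(dict(zip(range(0,60,3),sc)))
# overlay
phi=np.radians(np.degrees(np.angle(np.mean(np.exp(6j*np.radians(a)))))/6);print("phi",np.degrees(phi))
# wrist view grey check for handle: moments
s1,f1=pickle.load(open("pics/w1.pkl","rb"))
c1=lambda p:(100+p[0]/2.2-.3,30+p[1]/2.2-.3)
for A,B in(((418,300),(350,384)),((415,303),(350,376))):
  A=atz(f1,c1(A),.05,s1);B=atz(f1,c1(B),.05,s1);print((A+B)/2,np.linalg.norm(A-B),np.degrees(np.arctan2(*(A-B)[1::-1])))
```

```text
washer [0.62270777 0.12315525 0.105     ] tip [0.62268761 0.12305351 0.127     ]
[0.6227219  0.12319617 0.12      ]
[6.5465037  6.6445182  6.80102871 6.49573261 6.89391765 6.43195234] [53.59430332 48.39052608 55.31733635 49.68839101 50.27421703 51.00040948]
C [0.62269769 0.12310438 0.116     ]
{0: 117, 3: 112, 6: 108, 9: 104, 12: 100, 15: 99, 18: 99, 21: 99, 24: 100, 27: 101, 30: 101, 33: 102, 36: 105, 39: 109, 42: 113, 45: 117, 48: 120, 51: 123, 54: 123, 57: 121}
{0: 116, 3: 111, 6: 107, 9: 103, 12: 99, 15: 98, 18: 98, 21: 99, 24: 100, 27: 101, 30: 102, 33: 103, 36: 106, 39: 110, 42: 114, 45: 117, 48: 120, 51: 122, 54: 122, 57: 119}
phi -8.634649989021181
[ 0.46698617 -0.10360398  0.05      ] 0.057004890534195156 -38.31189853512428
[ 0.46838873 -0.10287458  0.05      ] 0.05142134879732498 -41.02679262757692
```

Run:
```python
from h import *
h=np.array([.4672,-.1034]);yaw=np.radians(-38.5-90);q=down(yaw)
tx=R.from_quat(q).as_matrix()[:,0];print(tx)
p=np.r_[h,.0]-.03*tx;p[2]=.25
bot.movep(p,q);p[2]=.12
bot.move_linear(p,vel=.15);bot.dwell(.3)
s,f=snap("wrist","w4")
u=proj(f,np.r_[h,.05],s);x0,y0=(u-[60,50]).astype(int)
cv2.imwrite("pics/w4c.png",cv2.resize(f["img"][y0:y0+100,x0:x0+120,::-1],None,fx=6,fy=6,interpolation=cv2.INTER_CUBIC));print(x0,y0,u,s["joint_positions"],s["clock"])
```

```text
[ 0.78260816 -0.62251464  0.        ]
217 130 [277.06363744 180.2237987 ] [-3.63569665e-01 -1.00915301e-01  2.06294571e+00  1.95075613e-05
  1.17828701e+00  1.87925363e+00] 8.275
```

View pics/w4c.png

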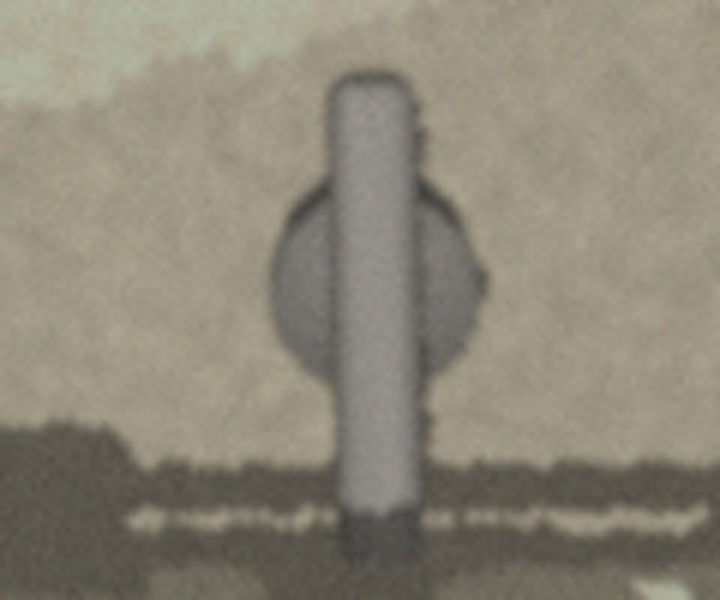

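The w4c crop shows the bar top from about (371,76) to (381,563), with its lower end in shadow. The boss circle spans x 270–483, centred near (377,285).

Run:
```python
from h import *
s,f=pickle.load(open("pics/w4.pkl","rb"))
c=lambda p:(217+p[0]/6-.42,130+p[1]/6-.42)
A=atz(f,c((371,76)),.05,s);B=atz(f,c((381,563)),.05,s);print((A+B)/2,np.linalg.norm(A-B),np.degrees(np.arctan2(*(A-B)[1::-1])))
l=atz(f,c((270,285)),.026,s);r=atz(f,c((483,285)),.026,s);print((l+r)/2,np.linalg.norm(l-r))
h=(A+B)/2
for ang in [0]:
  b=np.radians(-37)
  for P in [[h[0],h[1],.05]]:
    # predicted boss outline at .026 with centre h
    o=np.array([proj(f,[h[0]+.0145*np.cos(t),h[1]+.0145*np.sin(t),.026],s) for t in np.linspace(0,6.28,73)])
    o=(o-[217,130]+.42)*6;print("boss pred x",o[:,0].min(),o[:,0].max(),"y",o[:,1].min(),o[:,1].max())
```

```text
[ 0.4640124  -0.10294825  0.05      ] 0.061108549895754954 -37.15956862962529
[ 0.46415521 -0.10338018  0.026     ] 0.028518765207329495
boss pred x 266.382068152996 482.8009611573892 y 180.47853246512378 392.420072133747
```

Run:
```python
from h import *
for n in("w2","w4"):
  s,f=pickle.load(open(f"pics/{n}.pkl","rb"))
  g=cv2.GaussianBlur(cv2.cvtColor(f["img"],cv2.COLOR_RGB2GRAY),(3,3),0).astype(float)
  for r in(248,254,260,266,272,278):
    row=g[r];e=[]
    for cols in(range(276,120,-1),range(277,430)):
      for cc in cols:
        if row[cc]<45:
          d=1 if cols[0]<cols[-1] else -1
          e.append(cc-d*(45-row[cc])/(row[cc-d]-row[cc]));break
    print(n,r,np.round(e,1),np.mean(e).round(2))
T=R.from_quat(s["tcp_rot"]).as_matrix()
for x,z in((0,0),(0,-.02),(.0095,0),(.0095,-.03)):
  u=[proj(f,s["tcp_pos"]+T@[x,y,z],s) for y in(-.0437,.0437)];print(x,z,np.round(u,1).tolist(),np.mean(u,0).round(2))
```

```text
w2 248 [195.5 357.3] 276.42
w2 254 [196.1 356.8] 276.47
w2 260 [197.  355.9] 276.48
w2 266 [197.5 355.2] 276.39
w2 272 [198.2 354.6] 276.4
w2 278 [197.3 355. ] 276.14
w4 248 [196.3 355.9] 276.12
w4 254 [196.8 355.5] 276.13
w4 260 [197.6 354.8] 276.23
w4 266 [198.2 354.2] 276.22
w4 272 [198.8 353.6] 276.2
w4 278 [197.6 354.2] 275.87
0 0 [[199.0, 258.5], [354.9, 258.6]] [276.92 258.57]
0 -0.02 [[190.6, 275.4], [363.4, 275.5]] [276.99 275.46]
0.0095 0 [[197.5, 242.9], [356.4, 243.1]] [276.95 243.  ]
0.0095 -0.03 [[183.5, 267.7], [370.7, 267.8]] [277.07 267.76]
```

Run:
```python
from h import *
q=down(np.radians(-127.2));p=np.array([.4640,-.1031,.09])
bot.move_linear(p,q,vel=.1)
p[2]=.0375;print(bot.move_linear(p,vel=.05,threshold=8));bot.dwell(.2)
s=bot.read_state();print(s["tcp_pos"],s["contact_force"])
bot.move_gripper(0.0);s=bot.read_state();print(s["finger_gap"],s["contact_force"])
f0=s["contact_force"]
p[2]=.16;bot.move_linear(p,vel=.1);bot.dwell(.4)
s,f=snap("wrist","w5",(196,200,356,320),5);print(s["finger_gap"],s["tcp_pos"],s["contact_force"],s["moment"],s["clock"])
```

```text
False
[ 0.46425879 -0.10319351  0.03782142] [ 0.05875025 -0.18632548  0.20873177]
0.010648232253886301 [ 0.09813917  0.46682675 -0.11979838]
0.010665954063996475 [ 0.46391661 -0.10307142  0.15981109] [-0.6932696   0.48115372 -2.12048531] [ 0.03890379 -0.03608464  0.03309074] 13.2667
```

View pics/w5.png

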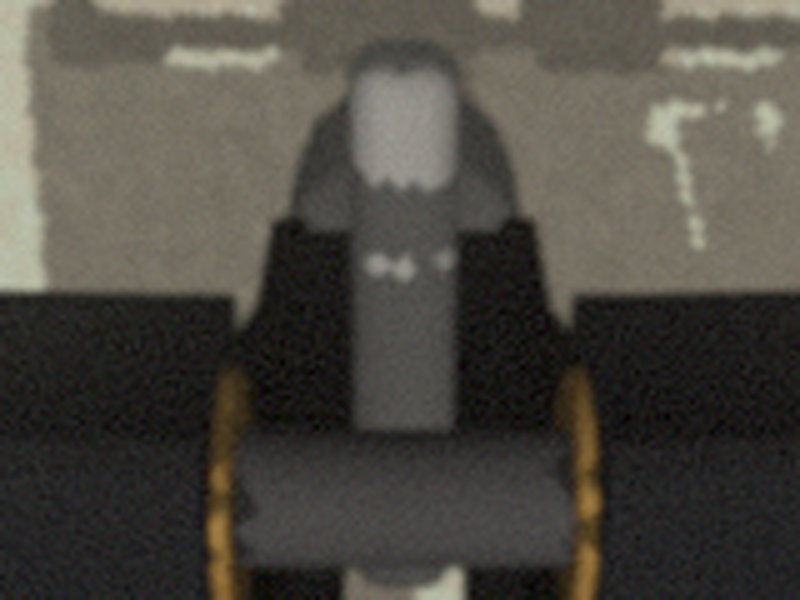

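The grip is straight: the bar is square between the pads, with its near end edge at crop (405,65).

Run:
```python
from h import *
s,f=pickle.load(open("pics/w5.pkl","rb"));T=R.from_quat(s["tcp_rot"]).as_matrix()
for x in(.029,.031,.033): print(x,((proj(f,s["tcp_pos"]+T@[x,0,-.0122],s)-[196,200])*5).round(0))
q=down(np.radians(-98.5))
p=np.array([.6227,.1227,.23])
bot.move_linear([*s["tcp_pos"][:2],.23],vel=.15)
bot.movep(p,q);p[2]=.178;bot.move_linear(p,vel=.1);bot.dwell(.5)
s=bot.read_state();print(s["tcp_pos"],s["contact_force"],s["moment"],s["joint_positions"][5],s["clock"])
p[2]=.139
print(bot.move_linear(p,vel=.02,threshold=5))
s=bot.read_state();print(s["tcp_pos"],s["contact_force"],s["moment"],s["clock"])
```

```text
0.029 [406.  82.]
0.031 [406.  63.]
0.033 [406.  43.]
[0.62275565 0.12277119 0.1781412 ] [ 0.59980342 -0.26044387 -1.59310036] [ 0.04594361 -0.02668282 -0.03203592] 1.7895281580691191 16.1667
True
[0.62263113 0.12263321 0.14012753] [-1.3943051  -0.47828919  3.3931542 ] [0.08009051 0.02761579 0.00869776] 17.9417
```

The splines meshed at the first try and the spring stopped the line. Next I press it home.

Run:
```python
from h import *
p=np.array(bot.read_state()["tcp_pos"]);p[:2]=[.6227,.1227]
for z in(.1385,.1375,.1365,.1355,.1345,.1335):
    p[2]=z;bot.move_linear(p,vel=.01);bot.dwell(.2)
    s=bot.read_state();print(z,s["tcp_pos"].round(4),s["contact_force"].round(1),s["moment"].round(2),round(s["finger_gap"],4))
    if s["contact_force"][2]>22:break
bot.dwell(.8);s=bot.read_state();print(s["tcp_pos"],s["contact_force"],s["moment"],s["clock"])
snap("wrist","w6",(176,130,376,280),4)
f=bot.grab_frame("scene");cv2.imwrite("pics/s6.png",cv2.resize(f["img"][200:320,270:430,::-1],None,fx=4,fy=4))
```

```text
0.1385 [0.6229 0.1227 0.1392] [-1.9 -0.2  5.2] [-0.04  0.48  0.01] 0.0105
0.1375 [0.6229 0.1227 0.1386] [-3.5 -0.5  8. ] [-0.01  0.59 -0.04] 0.0106
0.1365 [0.623  0.1227 0.1384] [-3.7 -1.7 10.4] [-0.11  0.97  0.  ] 0.0109
0.1355 [0.6231 0.1227 0.1383] [-6.5 -1.1 15.9] [-0.16  1.36  0.01] 0.0108
0.1345 [0.6232 0.1228 0.1382] [-9.1 -2.1 20. ] [-0.13  1.78 -0.01] 0.0104
0.1335 [0.6234 0.1228 0.1381] [-10.1  -1.2  24. ] [-0.32  2.09  0.01] 0.0104
[0.62335095 0.12274527 0.13806046] [-9.84620006 -1.15130874 23.76460706] [-0.24217578  2.18243336  0.01061307] 21.4583
```

View pics/w6.png

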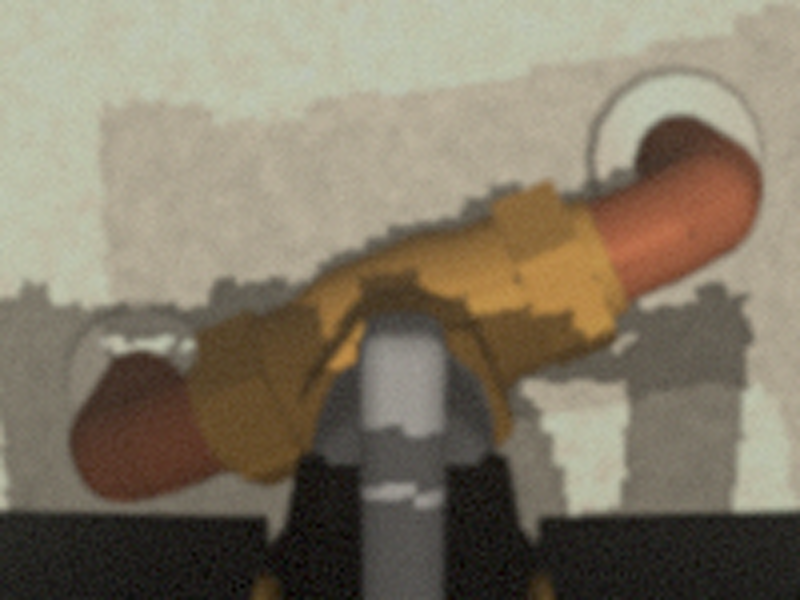

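The handle is seated: TCP motion stalls at 0.138 (underside ≈ 0.1005), and the near end edge at (405,335) matches the pre-insertion grip. I'll take out the small sideways load and check tilt.

Run:
```python
from h import *
q=down(np.radians(-98.5))
for x in(.6220,.6212):
    bot.move_linear([x,.1226,.1335],q,vel=.01);bot.dwell(.5)
    s=bot.read_state();T=R.from_quat(s["tcp_rot"]).as_matrix()
    print(s["tcp_pos"].round(4),s["contact_force"].round(1),s["moment"].round(2),"tilt",np.degrees(np.arccos(-T[2,2])).round(2),"yaw",np.degrees(np.arctan2(T[1,1],T[0,1])).round(2),s["finger_gap"],s["clock"])
    if abs(s["contact_force"][0])<4:break
```

```text
[0.6232 0.1227 0.1381] [-7.8 -1.7 23.1] [-0.18  1.79  0.01] tilt 0.18 yaw -98.49 0.01063919082596364 22.3083
[0.623  0.1227 0.1381] [-6.9 -0.7 20.5] [-0.17  1.31  0.03] tilt 0.27 yaw -98.49 0.01064485305587632 23.0583
```

Pressing at about 20 N with a tilt of 0.3°, steady at home height, so I'm handing in.

Run:
```python
from h import *
bot.dwell(.3);s=bot.read_state();print(s["tcp_pos"],s["contact_force"],s["finger_gap"],s["clock"])
bot.finish_job()
```

```text
[0.62305455 0.12270693 0.13814348] [-6.19917656 -1.65174208 20.58190263] 0.01079148392767259 23.3583
the job is handed in; nothing more can be done
```

The handle is on the bare spindle with its splines meshed and pressed fully home. The arm is still gripping it and pushing down with about 20 N. I handed the job in at 23.4 s; it reports no verdict.

**How it went:** I found the handle and the spline angle (about -8.5°) with the wrist camera. I then pinched the bar at its middle, lifted it and lowered it already turned to match. It slid on at the first try, with no turning on the spindle.

**Last checks:**
- **Height:** the fingertips stopped at 0.138 m, which puts the handle's underside at about 0.1005 m (fully home is 0.101 m).
- **Tilt and twist:** the gripper was tilted about 0.3°. Moment about the vertical was about 0.03 N m, far below the 0.3 N m that turns the spindle.
- **Grip:** the finger opening was 10.8 mm on the 11 mm bar.

**Disagreements and what I didn't check:**
- **Early estimates:** the first positions from the scene and side cameras differed by about 2 cm, so I used the wrist camera instead.
- **Sideways load:** about 6 N of sideways load remained on the handle at the end.
- **Spindle and bystanders:** I did not check with a picture afterwards that the spindle, the other valve and the loose items had stayed put. The force readings I took showed no contact away from the handle and valve.

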